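# Zero the microscope focus stage, set it up five clicks and lock it

### The arm

A 6-joint arm with a two-finger parallel gripper is mounted at the origin on the work surface. World frame = base frame: x ahead of the robot, y to its left, z up, the work surface at z = 0. Lengths are in m, angles in degrees, forces in N, time in s.
With the tool pointing down it reaches from about 0.35 to 0.875 m from the base axis. Payload 4.2 kg.
Tool frame: the origin (TCP) lies midway between the tips of the shut fingers; the grasp point (between the pads) lies 19 mm behind it (r.pinch_z is the distance from the TCP to the grasp point, in m); z points along the fingers, y is the line along which they close (so a half turn about z gives the same grasp; the last joint's range is limited). The gripper opens to 87 mm and grips with 3 to 60 N. Pads are 19 mm wide; open, the fingers measure 117 mm over their backs; the gripper's body (75 mm by 190 mm) begins 51 mm behind the grasp point.
Start: joints at [87.239, 22.042, 0.453, 0, -68.411, -14.817], TCP at [0.189, 0.596, 0.223] pointing down, gripper open.
Joint ranges: [-179.83, 179.83], [-69.29, 118.12], [-61.27, 80.66], [-181.25, 117.63], [-171.15, -9.14], [-177.46, 177.46]. Speed limits (degrees/s): [159.86, 159.86, 180, 180, 180, 180].

### API

Orientations are given as a 3x3 rotation matrix whose columns are the frame's x, y, z axes.
In Python, from station import r, imaging, models gives the robot as it stands. The module is installed in compiled form; this text tells all that it offers.
- The arm moves only by the tool apply_moves, never from a script. Its argument "moves" is a list of rows, each a list of 2 entries, a list of its own where there are three numbers: the shift along the tool's x, y, z in m, then the turn about the tool's z in degrees. A call has 1 to 5 rows; each row shifts and turns the commanded pose from where the row before left it, along the tool's axes as they then stand; what a row does not reach is not made up. A row lasts 1/12 s, in which the tool goes at most 41.7 mm and 7.16 degrees, less where a joint would pass 70% of its speed; a pose out of reach is approached as far as the arm can. A call is refused whole if a number of a shift passes 0.0417 or a number of a turn 7.16, either way. A call with a gripper value outside its range is refused whole. "hand" is the finger opening in m, from 0 to 0.087, set as the call begins (left out, the last holds). The fingers move at their own pace and stop on an object; the grip force is fixed at half the most. Time passes only in rows, so rows that do not move let the fingers close. It gives the time, the measured TCP pose, the force, the opening and the grip force at its end, in the units of the state.
- r.sense(): the state, without advancing time (a new reading comes with each control period).
- imaging.capture(name): name is "side" or "top"; returns a dict with "frame" (384x512x3 uint8, blue, green, red), "intrinsics" (3x3 intrinsics, pixels), "eye" and "orientation" of the camera in the world. Camera axes: x right, y down, z forward; pixel columns grow to the right and rows downward; lengths in m; the calibration is good to about 2 mm. A picture is of the moment at which its call begins. There is no depth.
- r.finish_job(): hands the job in; it is judged then, once.
Trained networks look in a picture, given as the dict that the camera call returned (one of the last four; its "shot" number tells which), for a name from the list of things; names that differ only in an ending like _2 or _b are one class to them, and where a whole thing is asked for, a point or a joint stands for the part that bears it (a point fixed in the world has none). Each returns a list of dicts, best first, with "confidence" (0 to 1); they miss things now and then, are a little off and sometimes report something else, mostly with a low value. They report only what shows in the picture. A call takes as long as a camera call.
- models.cut_out(picture, target): "region" (384x512 bool, what is visible of it) and "extent" ([left, top, width, height] as shares, 0 to 1, of the picture: columns of its width, rows of its height, round what is visible of it).
- models.place_of(picture, target): "at" ([column, row] as shares, 0 to 1, of the picture: columns of its width, rows of its height: a listed point, or the origin of a listed thing).
The state is a dict: "time_s": time; "joints": joint angles; "joint_velocities": joint speeds; "effort": joint torques, N m; "tcp_pos": TCP position; "ee_rot": TCP orientation; "wrist_force": force on the tool from outside, world axes, zero at the start; "moment": the same for the moment, N m; "gripper_width": opening from 0.0 (shut) to 1.0 (fully open); "gripper_force": force on a finger pad.
Only numpy, scipy, OpenCV 4.12 (cv2) and the standard library are available. Lean on these libraries where they do the work, as an engineer would, in place of code of your own. Each camera call takes 0.05 s, during which the arm holds its last target. There are 200 camera calls.

### The job

Set the height of the small focus stage that holds the green circuit board: turn its black knob anticlockwise (seen from above) until it comes up against its end stop, then clockwise exactly five clicks, and only then push the red lock lever right over, away from the stage's front edge, and let go. Be gentle at the end stop: if the knob is forced there, the arm that carries the board is wrenched round, and the board must stay in place within about 15 mm; leave the other things on the bench alone.

Things in the scene. Friction and masses are not known exactly. Their poses are not given: they have to be found in the camera images.
- stand: foot of the focus stage, fixed to the bench: black plate 150 (x) by 300 (y) by 20 mm; origin at the centre of its underside, x from its front edge (robot side) to its back, y to its left, z up. On it: the knob's column at stand x -15, y -115 mm; an aluminium arm from the column to the board's table in the middle; the red lock lever at the left, stand x -20, y +117 mm.
- knob_top (a point): centre of the flat top of the black fluted knob, on its vertical axis, 79 mm above the bench. The knob is 38 mm across and 30 mm high (side free from 49 to 79 mm above the bench) and can be gripped from above anywhere around. x points to the white dot on top and turns with it; the dot's place on the shaft differs each time, so it does not tell where the end stop is.
- stop_and_clicks (a point): foot of the knob's column (clicks and stop are inside). The knob starts 2 to 4 clicks above a hard end stop, reached anticlockwise; at least 8 clicks lie above it. Clicks are even, 20 to 30 degrees apart; the stop is itself a rest place, so the first click is a full step from it. Let go, the knob settles at the nearest rest. x, y, z as the stand's.
- pivot_hub (a point): top of the arm's round hub (56 mm across) under the knob, 44 mm above the bench, on the knob's axis. Each click's torque rises to about 0.15 N m, falls through zero midway between rests and then pulls onward to the next rest. At the stop it rises with no click: the hub is sprung, so the whole arm then turns with the knob against 0.1 N m per degree (15 mm at the board at 0.65 N m).
- board (a point): middle of the upper face of the green circuit board (85 by 110 mm), clamped on a level table 110 by 130 mm at the end of the sprung arm, about 140 mm from the knob's axis. It is 54.0 mm above the stand's underside when the knob is at its end stop; each click clockwise raises it by 0.2 mm. It must not be pushed or wrenched aside (15 mm at most, at any time).
- lock_tip (a point): centre of the red ball, 26 mm across, on the lock lever: a rod 10 mm thick and 50 mm long, hinged along the stand's y 42 mm above the bench, on a grey block 70 by 50 by 25 mm. Ball 86 mm above the bench at both ends of the swing, 92 mm midway. At first it leans 0.5 rad to the front (ball at stand x -44 mm); pushed over it leans 0.5 rad to the back (ball at stand x +4 mm).
- lock (a joint): angle of the lock lever: 0 leaning to the front (unlocked, as at the start), 1.0 rad leaning fully to the back (locked). Friction holds it where it is left; some 1.5 N at the ball moves it.
- tweezers: bystander: steel tweezers 120 mm long lying in front of the stand, 6 mm high; origin at the middle of the underside
- driver: bystander: screwdriver with yellow handle, 150 mm long, lying to the right of the stand, 26 mm high; origin below its middle
- flux_jar: bystander: amber jar with black cap, 48 mm across, 55 mm high, behind the stand; origin at its underside
- solder_reel: bystander: steel-coloured reel, 52 mm across, 32 mm high, behind the stand; origin at its underside
- parts_tray: bystander: white six-part tray of components, 110 by 80 by 22 mm, to the left; origin at its underside
- syringe: bystander: white syringe 115 mm long, 16 mm high, lying on the left; origin below its middle
- paint_brush: bystander: brush with red handle, 170 mm long, lying to the far right; origin below its middle

How it is judged:
By the outcome, as a careful person would: the job done as asked, in the order asked, and still so for the second after the job is handed in, with the robot touching nothing.
It also fails if it takes over 72 s, if anything falls off the work surface, if the arm or the gripper's body presses on something with over 40 N, if the wrist force passes 120 N, or if a joint passes its speed limit or range.

## Working session

There is one attempt and no reset: what is moved stays moved. The work goes in short steps, Python scripts to look and compute and a tool call to move; the robot and the scene stay as the last step left them, time stands still between calls to the robot, and variables do not carry over. Pictures are saved under pics/ and viewed, at most 10 in all, crops included, and the job is handed in when it is done.

Besides the shell and the picture viewer there is one more tool, called after ">>>" by a JSON object that holds its "op" and its "data". apply_moves: Moves the arm, as the interface text tells. Its arguments: {"type":"object","properties":{"moves":{"type":"array"},"hand":{"type":"number"}},"required":["moves"]}

```bash
mkdir -p pics
cat > h.py <<'E'
import numpy as np, cv2
from station import r, imaging, models
def ray(p,uv,z):
    K=np.array(p["intrinsics"]);R=np.array(p["orientation"]);e=np.array(p["eye"])
    d=R@np.linalg.solve(K,[uv[0],uv[1],1.]);return e+d*(z-e[2])/d[2]
def at(p,n,z):
    out=[]
    for q in models.place_of(p,n)[:2]:
        uv=np.array(q["at"])*[512,384]
        out.append((round(q["confidence"],2),uv.round(1).tolist(),ray(p,uv,z).round(4).tolist()))
    return out
E
python3 - <<'E'
from h import *
s=r.sense();print(s)
Z=dict(stand=0,knob_top=.079,board=.0546,lock_tip=.086,pivot_hub=.044)
ims=[]
for c in("top","side"):
    p=imaging.capture(c);ims.append(p["frame"]);print(c,np.array(p["eye"]).round(3))
    for n,z in Z.items(): print(n,at(p,n,z))
    cv2.imwrite(f"pics/{c}0.png",p["frame"])
E
```

```text
{'time_s': 0.0, 'joints': array([ 8.72398975e+01,  2.20918022e+01,  3.79022949e-01, -2.85317174e-02,
       -6.84127411e+01, -1.48153293e+01]), 'joint_velocities': array([ 0.08885352, -0.12258157, -0.0107207 , -0.08891783,  0.01249998,
       -0.04644293]), 'effort': array([ 1.96219848e-04, -3.90663779e+01,  1.87402368e+01,  4.21963871e+00,
        1.10471938e-02, -1.91434988e-04]), 'tcp_pos': array([0.18854005, 0.59523824, 0.22144467]), 'ee_rot': array([[ 9.53264775e-01, -3.02135643e-01, -5.67998095e-04],
       [-3.02136156e-01, -9.53262321e-01, -2.16586076e-03],
       [ 1.12932553e-04,  2.23625153e-03, -9.99997493e-01]]), 'wrist_force': array([0.19093238, 0.06658626, 0.02658179]), 'moment': array([-0.00957482,  0.02135952, -0.01703525]), 'gripper_force': 0.0, 'gripper_width': 0.9981314687411931}
top [ 0.37  -0.043  1.069]
stand [(0.63, [223.7, 186.7], [0.5254, 0.0548, 0.0]), (0.16, [223.0, 143.5], [0.656, 0.0623, 0.0])]
knob_top [(0.74, [262.5, 198.1], [0.4857, -0.059, 0.079])]
board [(0.57, [218.0, 179.5], [0.5374, 0.0666, 0.0546]), (0.15, [394.9, 204.7], [0.4807, -0.4265, 0.0546])]
lock_tip [(0.67, [172.5, 190.9], [0.4975, 0.1849, 0.086])]
pivot_hub [(0.69, [263.6, 201.8], [0.4794, -0.0629, 0.044]), (0.49, [222.1, 186.5], [0.5194, 0.0553, 0.044])]
side [0.448 0.631 0.667]
stand [(0.97, [251.7, 248.0], [0.5265, 0.0543, 0.0])]
knob_top [(0.77, [274.7, 200.4], [0.4821, -0.0414, 0.079]), (0.49, [298.6, 272.1], [0.4132, 0.1729, 0.079])]
board [(0.75, [242.5, 237.5], [0.5459, 0.0727, 0.0546])]
lock_tip [(0.61, [248.9, 269.5], [0.514, 0.186, 0.086])]
pivot_hub [(0.83, [277.5, 207.4], [0.4743, -0.0549, 0.044])]
```

Run:
```python
from h import *
p=cv2.imread("pics/top0.png");q=cv2.imread("pics/side0.png")
a=cv2.resize(p[140:260,140:300],(800,600),interpolation=cv2.INTER_CUBIC)
b=cv2.resize(q[150:315,180:400],(800,600),interpolation=cv2.INTER_CUBIC)
cv2.imwrite("pics/a.png",a);cv2.imwrite("pics/b.png",b)
```

```text
(no output)
```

View pics/a.png

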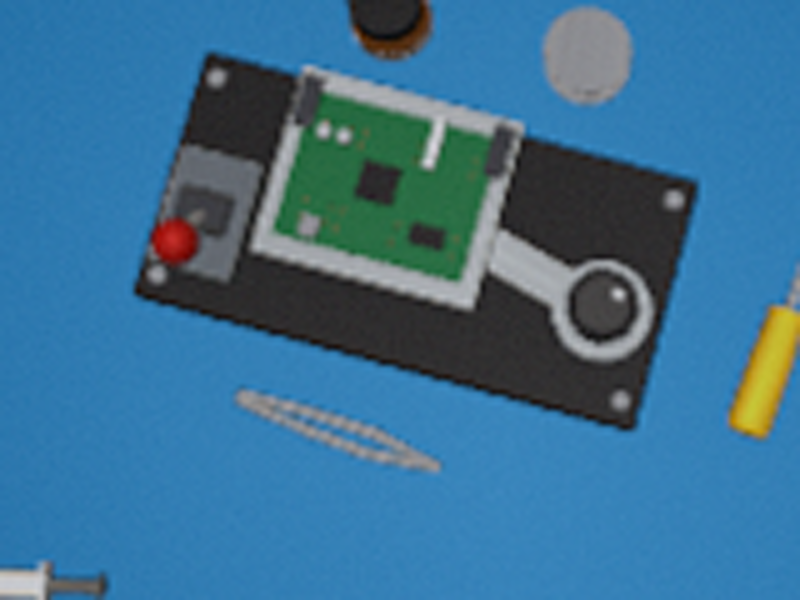

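View pics/b.png

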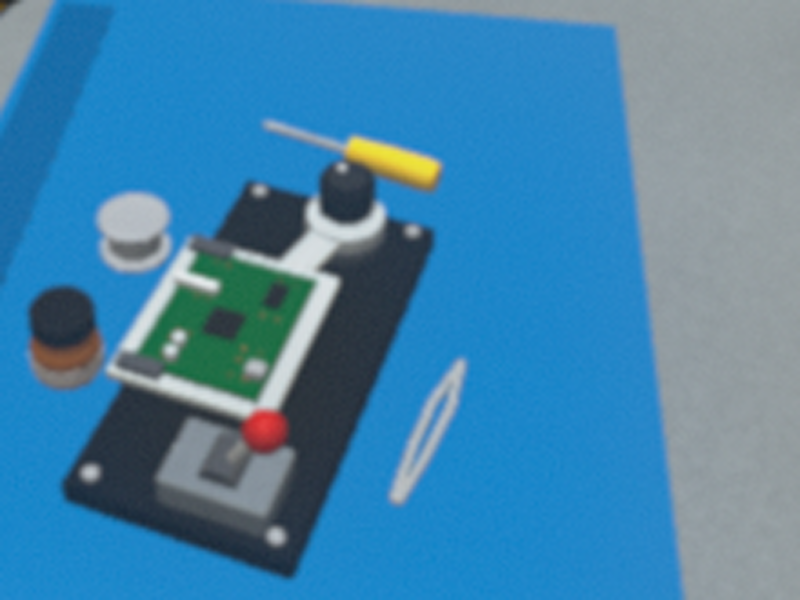

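The top crop (5x) shows the knob at crop (601,303), with its dot at (618,294). The red ball is at (175,241), leaning toward the front. Plate corners are at (208,55), (696,182), (632,430) and (135,293). The side crop shows the knob top at about (347,178) and the ball at (266,431).

Run:
```python
from h import *
p=imaging.capture("top");q=imaging.capture("side")
T=lambda u,v:(140+u/5,140+v/5)
S=lambda u,v:(180+u*220/800,150+v*165/600)
f=lambda P,uv,z:ray(P,uv,z)[:2]
TC=np.array([f(p,T(*c),.02) for c in[(208,55),(696,182),(632,430),(135,293)]])
SC=np.array([f(q,S(*c),.02) for c in[(65,487),(250,183),(433,233),(293,576)]])
M=np.array([[75,150],[75,-150],[-75,-150],[-75,150]])/1000
for C in(TC,SC):
    c=C.mean(0);A=C-c;a=np.arctan2((M[:,0]*A[:,1]-M[:,1]*A[:,0]).sum(),(M*A).sum())
    R=np.array([[np.cos(a),-np.sin(a)],[np.sin(a),np.cos(a)]])
    print("stand",c.round(4),np.degrees(a).round(2),"resid",np.abs(A-M@R.T).max().round(4))
    for n,m in dict(knob=(-15,-115),ball=(-44,117),ballend=(4,117)).items(): print(n,(c+R@np.array(m)/1000).round(4))
print("knob img",f(p,T(601,303),.079),f(q,S(347,178),.079))
print("hub img",f(p,T(602,310),.044),f(q,S(346,214),.044))
print("ball img",f(p,T(175,241),.086),f(q,S(266,431),.086))
print("dot",f(p,T(618,294),.079))
# black knob top centroid by net
for P in(p,q):
    for n in("knob_top","lock_tip"):
        g=models.cut_out(P,n)
        if g: 
            v,u=np.nonzero(g[0]["region"]);print(n,g[0]["confidence"],u.mean(),v.mean(),len(u),f(P,(u.mean(),v.mean()),.086 if n=="lock_tip" else .07))
print(r.sense()["tcp_pos"])
```

```text
stand [0.5195 0.0539] -13.42 resid 0.0027
knob [ 0.4783 -0.0545]
ball [0.5039 0.1779]
ballend [0.5506 0.1668]
stand [0.5203 0.0643] -13.5 resid 0.0038
knob [ 0.4789 -0.0441]
ball [0.5049 0.1883]
ballend [0.5516 0.1771]
knob img [ 0.47870081 -0.05298215] [ 0.48071834 -0.04724893]
hub img [ 0.47859676 -0.05399228] [ 0.47982895 -0.04843873]
ball img [0.50502909 0.17858215] [0.50575245 0.18241093]
dot [ 0.48387482 -0.06207113]
knob_top 0.49 260.6643356643357 200.47552447552448 143 [ 0.4800639  -0.05433114]
lock_tip 0.6 175.77464788732394 186.94366197183098 71 [0.5085231  0.17668916]
knob_top 0.77 275.0836820083682 202.2845188284519 239 [ 0.4809108  -0.04462342]
lock_tip 0.65 251.5241935483871 268.9516129032258 124 [0.50887383 0.18394157]
[0.18869962 0.59581528 0.22255909]
```

>>> {"op": "apply_moves", "data": {"moves": [[[0.0278,0.0311,0],0],[[0.0278,0.0311,0],0],[[0.0278,0.0311,0],0],[[0.0278,0.0311,0],0],[[0.0278,0.0311,0],0]], "hand": 0.062}}

```text
time_s: 1.32
tcp_pos: [0.2746, 0.404, 0.2226]
ee_rot: [[0.954, -0.301, 0.0], [-0.301, -0.954, 0.0], [0.0, -0.0, -1.0]]
wrist_force: [0.1, 0.2, 0.9]
gripper_width: 0.747
gripper_force: 0.0
```

>>> {"op": "apply_moves", "data": {"moves": [[[0.0278,0.0311,0],0],[[0.0278,0.0311,0],0],[[0.0278,0.0311,0],0],[[0.0278,0.0311,0],0],[[0.0278,0.0311,0],0]]}}

```text
time_s: 1.73
tcp_pos: [0.3599, 0.2139, 0.223]
ee_rot: [[0.954, -0.301, 0.001], [-0.301, -0.954, 0.001], [0.001, -0.001, -1.0]]
wrist_force: [0.7, 0.6, -0.4]
gripper_width: 0.715
gripper_force: 0.0
```

>>> {"op": "apply_moves", "data": {"moves": [[[0.0278,0.0311,0],0],[[0.0278,0.0311,0],0],[[0.0278,0.0311,0],0],[[0.0278,0.0311,0],0],[[0.0278,0.0311,0],0]]}}

```text
time_s: 2.15
tcp_pos: [0.4455, 0.0238, 0.2232]
ee_rot: [[0.953, -0.302, 0.001], [-0.302, -0.953, 0.001], [0.001, -0.001, -1.0]]
wrist_force: [1.6, 1.1, 1.0]
gripper_width: 0.71
gripper_force: 0.0
```

>>> {"op": "apply_moves", "data": {"moves": [[[0.0278,0.0311,0],0],[[0.0278,0.0311,0],0],[[0,0,0],7],[[0,0,0],7],[[0,0,0],7]]}}

```text
time_s: 2.57
tcp_pos: [0.4794, -0.0515, 0.2224]
ee_rot: [[0.776, -0.631, -0.0], [-0.631, -0.776, -0.0], [-0.0, 0.0, -1.0]]
wrist_force: [0.4, 0.2, 0.0]
gripper_width: 0.709
gripper_force: 0.0
```

>>> {"op": "apply_moves", "data": {"moves": [[[0,0,0],7],[[0,0,0],7],[[0,0,0],7],[[0,0,0],7],[[0,0,0],7]]}}

```text
time_s: 2.98
tcp_pos: [0.4793, -0.0503, 0.2227]
ee_rot: [[0.277, -0.961, 0.0], [-0.961, -0.277, 0.0], [0.0, -0.0, -1.0]]
wrist_force: [0.2, -0.8, -0.6]
gripper_width: 0.714
gripper_force: 0.0
```

Run:
```python
from h import *
s=r.sense();R=s["ee_rot"];print(s["time_s"],s["joints"].round(1),s["tcp_pos"].round(4),np.degrees(np.arctan2(R[1,0],R[0,0])),s["moment"].round(3),s["wrist_force"].round(2),r.pinch_z,s["gripper_width"])
for t in [(.480,-.051)]: print(R.T@(np.array([*t,.15])-s["tcp_pos"]))
```

```text
2.9833 [ 13.4   8.  -18.9   0.  -63.1   2.7] [ 0.4793 -0.0503  0.2227] -73.92838813026836 [ 0.079 -0.017 -0.021] [ 0.15 -0.78 -0.61] 0.0187 0.7138468195255011
[ 0.00091818 -0.00047817  0.0727098 ]
```

>>> {"op": "apply_moves", "data": {"moves": [[[0.001,-0.0005,0.04],0],[[0,0,0.04],0],[[0,0,0.04],0],[[0,0,0.03],0],[[0,0,0.015],0]]}}

```text
time_s: 3.4
tcp_pos: [0.4774, -0.0515, 0.054]
ee_rot: [[0.282, -0.959, -0.006], [-0.959, -0.282, -0.001], [-0.001, 0.006, -1.0]]
wrist_force: [-0.3, 0.2, 0.5]
gripper_width: 0.71
gripper_force: 0.0
```

>>> {"op": "apply_moves", "data": {"moves": [[[0,0,0.006],0],[[0,0,0],0],[[0,0,0],0]]}}

```text
time_s: 3.65
tcp_pos: [0.481, -0.0509, 0.0523]
ee_rot: [[0.283, -0.959, 0.002], [-0.959, -0.283, 0.0], [0.0, -0.002, -1.0]]
wrist_force: [0.4, 0.4, 0.7]
gripper_width: 0.715
gripper_force: 0.0
```

```bash
cat >> h.py <<'E'
def st():
    s=r.sense();R=s["ee_rot"]
    print(s["time_s"],"tcp",s["tcp_pos"].round(4),"yaw",np.degrees(np.arctan2(R[1,0],R[0,0])).round(2),"M",s["moment"].round(3),"F",s["wrist_force"].round(2),"w",s["gripper_width"].round(3),s["gripper_force"],"j6",s["joints"][5].round(1))
E
python3 - <<'E'
from h import *
st()
q=imaging.capture("side");p=imaging.capture("top")
a=cv2.resize(q["frame"][150:260,220:340],(600,550),interpolation=cv2.INTER_CUBIC)
cv2.imwrite("pics/c.png",a)
st()
E
```

```text
Traceback (most recent call last):
  File "h.py", line 14, in st
    print(s["time_s"],"tcp",s["tcp_pos"].round(4),"yaw",np.degrees(np.arctan2(R[1,0],R[0,0])).round(2),"M",s["moment"].round(3),"F",s["wrist_force"].round(2),"w",s["gripper_width"].round(3),s["gripper_force"],"j6",s["joints"][5].round(1))
                                                                                                                                                                  ^^^^^^^^^^^^^^^^^^^^^^^^
AttributeError: 'float' object has no attribute 'round'
```

```bash
sed -i 's/s\["gripper_width"\].round(3)/round(s["gripper_width"],3)/' h.py
python3 - <<'E'
from h import *
q=imaging.capture("side");p=imaging.capture("top")
a=cv2.resize(q["frame"][150:260,220:340],(600,550),interpolation=cv2.INTER_CUBIC)
cv2.imwrite("pics/c.png",a)
st()
E
```

```text
3.75 tcp [ 0.4814 -0.0508  0.0531] yaw -73.56 M [-0.01   0.033 -0.037] F [ 0.47 -0.12  0.37] w 0.712 0.0 j6 3.2
```

View pics/c.png

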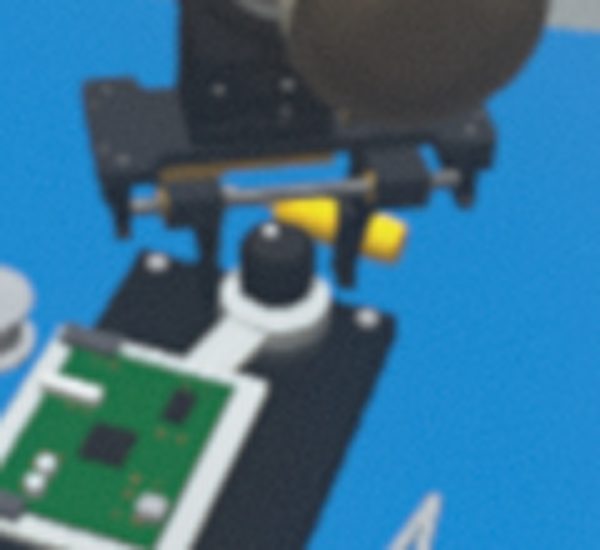

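The picture shows finger tips at crop (210,265) and (347,285), straddling the knob, whose axis is near x 276. The fingers appear slightly behind the knob, toward −y. I'll check this by projecting the TCP into the picture.

Run:
```python
from h import *
q=imaging.capture("side");p=imaging.capture("top")
def proj(P,X):
    K=np.array(P["intrinsics"]);v=K@(np.array(P["orientation"]).T@(np.array(X)-P["eye"]));return v[:2]/v[2]
s=r.sense();R=s["ee_rot"];t=s["tcp_pos"]
for sg in(-1,0,1):
    print("side crop px of tip",(proj(q,t+R[:,1]*sg*.031)-[220,150])*5)
for y in(-.045,-.048,-.051,-.054): print(y,"knob top, hub top crop",(proj(q,[.480,y,.079])-[220,150])*5,(proj(q,[.480,y,.044])-[220,150])*5)
for P in(p,):
    cv2.imwrite("pics/d.png",cv2.resize(P["frame"][150:250,200:320],(720,600),interpolation=cv2.INTER_CUBIC))
    print("top crop",(proj(p,t)-[200,150])*6)
```

```text
side crop px of tip [215.5827322  283.69803136]
side crop px of tip [274.64125014 278.19742279]
side crop px of tip [333.17864649 272.74535059]
-0.045 knob top, hub top crop [278.14002926 247.77920226] [274.81849319 298.67076824]
-0.048 knob top, hub top crop [278.67162399 243.92320467] [275.34518345 294.78422499]
-0.051 knob top, hub top crop [279.20053597 240.08666684] [275.86928104 290.91681349]
-0.054 knob top, hub top crop [279.72678545 236.26944182] [276.39080505 287.06839283]
top crop [355.89239554 304.5062041 ]
```

View pics/d.png

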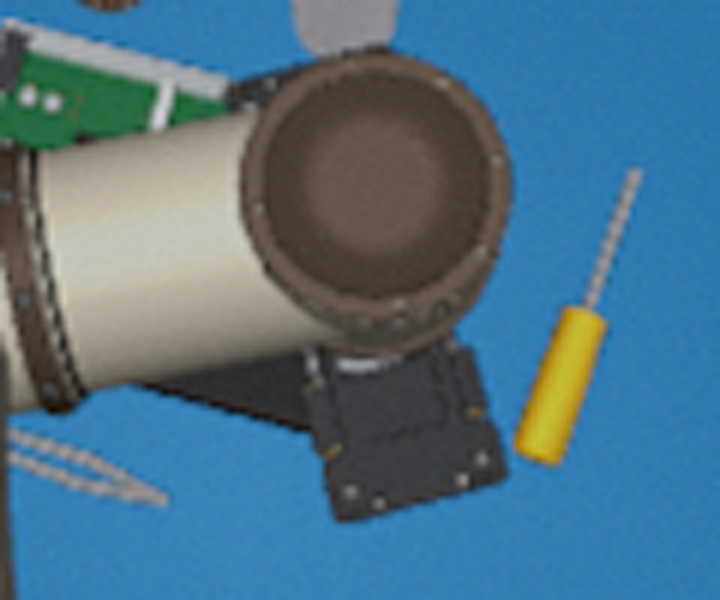

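The top view shows the flange over the knob, with neither finger visible. The side projections agree with the pads straddling the knob, so I'll close.

>>> {"op": "apply_moves", "data": {"moves": [[[0,0,0.001],0],[[0,0,0],0],[[0,0,0],0],[[0,0,0],0],[[0,0,0],0]], "hand": 0.03}}

```text
time_s: 4.27
tcp_pos: [0.4805, -0.0509, 0.0507]
ee_rot: [[0.283, -0.959, 0.001], [-0.959, -0.283, 0.0], [0.0, -0.001, -1.0]]
wrist_force: [0.1, -0.1, -0.4]
gripper_width: 0.43
gripper_force: 30.0
```

>>> {"op": "apply_moves", "data": {"moves": [[[0,0,0],0],[[0,0,0],0],[[0,0,0],0]]}}

```text
time_s: 4.52
tcp_pos: [0.4804, -0.0509, 0.0507]
ee_rot: [[0.283, -0.959, 0.001], [-0.959, -0.283, 0.0], [0.0, -0.001, -1.0]]
wrist_force: [1.1, 1.2, 0.0]
gripper_width: 0.429
gripper_force: 30.0
```

```bash
python3 -c "
from h import *
st();imaging.capture('top');st()"
```

```text
4.5167 tcp [ 0.4804 -0.0509  0.0507] yaw -73.57 M [ 0.212 -0.252 -0.006] F [1.08 1.19 0.02] w 0.429 29.998009717091918 j6 3.2
4.5667 tcp [ 0.4804 -0.0509  0.0507] yaw -73.57 M [ 0.2   -0.222 -0.017] F [0.97 1.27 0.31] w 0.43 29.998122425749898 j6 3.2
```

>>> {"op": "apply_moves", "data": {"moves": [[[0,0,0],-5],[[0,0,0],0],[[0,0,0],0]]}}

```text
time_s: 4.82
tcp_pos: [0.4803, -0.0509, 0.0507]
ee_rot: [[0.363, -0.932, 0.001], [-0.932, -0.363, 0.0], [0.0, -0.001, -1.0]]
wrist_force: [1.1, 1.1, 0.8]
gripper_width: 0.428
gripper_force: 30.0
```

```bash
python3 -c "
from h import *
st()"
```

```text
4.8167 tcp [ 0.4803 -0.0509  0.0507] yaw -68.7 M [ 0.186 -0.333 -0.101] F [1.08 1.14 0.78] w 0.428 29.99802942853421 j6 8.0
```

>>> {"op": "apply_moves", "data": {"moves": [[[0,0,0],-5],[[0,0,0],0],[[0,0,0],0]]}}

```text
time_s: 5.07
tcp_pos: [0.4803, -0.051, 0.0507]
ee_rot: [[0.442, -0.897, 0.001], [-0.897, -0.442, 0.0], [0.0, -0.001, -1.0]]
wrist_force: [0.9, 0.3, 1.6]
gripper_width: 0.429
gripper_force: 30.0
```

```bash
python3 -c "
from h import *
st()"
```

```text
5.0667 tcp [ 0.4803 -0.051   0.0507] yaw -63.76 M [ 0.161 -0.308 -0.103] F [0.91 0.25 1.6 ] w 0.429 29.998284811154008 j6 13.0
```

>>> {"op": "apply_moves", "data": {"moves": [[[0,0,0],-5],[[0,0,0],0],[[0,0,0],0]]}}

```text
time_s: 5.32
tcp_pos: [0.4802, -0.051, 0.0507]
ee_rot: [[0.519, -0.855, 0.0], [-0.855, -0.519, -0.0], [0.0, -0.0, -1.0]]
wrist_force: [0.8, 0.4, 1.6]
gripper_width: 0.425
gripper_force: 30.0
```

```bash
python3 -c "
from h import *
st()"
```

```text
5.3167 tcp [ 0.4802 -0.051   0.0507] yaw -58.73 M [ 0.12  -0.255  0.127] F [0.83 0.4  1.63] w 0.425 29.998173066414893 j6 18.0
```

>>> {"op": "apply_moves", "data": {"moves": [[[0,0,0],-5],[[0,0,0],0],[[0,0,0],0]]}}

```text
time_s: 5.57
tcp_pos: [0.4801, -0.0511, 0.0507]
ee_rot: [[0.591, -0.807, 0.0], [-0.807, -0.591, -0.0], [0.0, -0.0, -1.0]]
wrist_force: [0.7, 0.5, 2.5]
gripper_width: 0.43
gripper_force: 30.0
```

```bash
python3 -c "
from h import *
st()"
```

```text
5.5667 tcp [ 0.4801 -0.0511  0.0507] yaw -53.77 M [-0.018 -0.185  0.15 ] F [0.69 0.49 2.53] w 0.43 29.99828539788723 j6 23.0
```

>>> {"op": "apply_moves", "data": {"moves": [[[0,0,0],-5],[[0,0,0],0],[[0,0,0],0]]}}

```text
time_s: 5.82
tcp_pos: [0.48, -0.0511, 0.0506]
ee_rot: [[0.659, -0.753, -0.0], [-0.753, -0.659, -0.0], [0.0, 0.0, -1.0]]
wrist_force: [0.6, -0.4, 1.8]
gripper_width: 0.426
gripper_force: 30.0
```

```bash
python3 -c "
from h import *
st()"
```

```text
5.8167 tcp [ 0.48   -0.0511  0.0506] yaw -48.81 M [-0.179 -0.195 -0.014] F [ 0.62 -0.44  1.77] w 0.426 29.997945707291365 j6 27.9
```

>>> {"op": "apply_moves", "data": {"moves": [[[0,0,0],-5],[[0,0,0],0],[[0,0,0],0]]}}

```text
time_s: 6.07
tcp_pos: [0.48, -0.0512, 0.0507]
ee_rot: [[0.721, -0.692, -0.0], [-0.692, -0.721, -0.0], [0.0, 0.0, -1.0]]
wrist_force: [0.3, -1.8, 3.2]
gripper_width: 0.428
gripper_force: 30.0
```

```bash
python3 -c "
from h import *
st()"
```

```text
6.0667 tcp [ 0.48   -0.0512  0.0507] yaw -43.82 M [-0.359 -0.104 -0.175] F [ 0.3  -1.76  3.22] w 0.428 29.99791287817061 j6 32.9
```

>>> {"op": "apply_moves", "data": {"moves": [[[0,0,0],-5],[[0,0,0],0],[[0,0,0],0]]}}

```text
time_s: 6.32
tcp_pos: [0.4799, -0.0512, 0.0506]
ee_rot: [[0.779, -0.627, -0.0], [-0.627, -0.779, -0.0], [-0.0, 0.0, -1.0]]
wrist_force: [1.0, -1.6, 4.5]
gripper_width: 0.432
gripper_force: 30.0
```

```bash
python3 -c "
from h import *
st()"
```

```text
6.3167 tcp [ 0.4799 -0.0512  0.0506] yaw -38.8 M [-0.561 -0.056 -0.049] F [ 1.05 -1.63  4.47] w 0.432 29.99790518078953 j6 37.9
```

>>> {"op": "apply_moves", "data": {"moves": [[[0,0,0],-5],[[0,0,0],0],[[0,0,0],0]]}}

```text
time_s: 6.57
tcp_pos: [0.4799, -0.0513, 0.0506]
ee_rot: [[0.831, -0.556, -0.0], [-0.556, -0.831, -0.0], [-0.0, 0.001, -1.0]]
wrist_force: [0.4, -2.4, 4.2]
gripper_width: 0.427
gripper_force: 30.0
```

```bash
python3 -c "
from h import *
st()"
```

```text
6.5667 tcp [ 0.4799 -0.0513  0.0506] yaw -33.76 M [-0.877 -0.049  0.154] F [ 0.36 -2.37  4.22] w 0.427 29.998010359704494 j6 43.0
```

>>> {"op": "apply_moves", "data": {"moves": [[[0,0,0],-5],[[0,0,0],0],[[0,0,0],0]]}}

```text
time_s: 6.82
tcp_pos: [0.4798, -0.0513, 0.0506]
ee_rot: [[0.876, -0.482, -0.0], [-0.482, -0.876, -0.0], [-0.0, 0.001, -1.0]]
wrist_force: [0.1, -3.5, 5.1]
gripper_width: 0.426
gripper_force: 30.0
```

```bash
python3 -c "
from h import *
st()"
```

```text
6.8167 tcp [ 0.4798 -0.0513  0.0506] yaw -28.79 M [-1.291  0.043  0.002] F [ 0.13 -3.48  5.12] w 0.426 29.997756807133555 j6 47.9
```

>>> {"op": "apply_moves", "data": {"moves": [[[0,0,0],-4],[[0,0,0],0],[[0,0,0],0]]}}

```text
time_s: 7.07
tcp_pos: [0.4798, -0.0514, 0.0506]
ee_rot: [[0.908, -0.42, -0.0], [-0.42, -0.908, -0.0], [-0.0, 0.001, -1.0]]
wrist_force: [-0.4, -3.9, 5.3]
gripper_width: 0.43
gripper_force: 30.0
```

```bash
python3 -c "
from h import *
st()"
```

```text
7.0667 tcp [ 0.4798 -0.0514  0.0506] yaw -24.83 M [-1.516e+00  1.130e-01 -1.000e-03] F [-0.4  -3.91  5.32] w 0.43 29.99797448515892 j6 51.9
```

>>> {"op": "apply_moves", "data": {"moves": [[[0,0,0],-2],[[0,0,0],0],[[0,0,0],0]]}}

```text
time_s: 7.32
tcp_pos: [0.4798, -0.0514, 0.0506]
ee_rot: [[0.922, -0.388, -0.001], [-0.388, -0.922, -0.0], [-0.0, 0.001, -1.0]]
wrist_force: [0.1, -5.4, 5.4]
gripper_width: 0.432
gripper_force: 30.0
```

```bash
python3 -c "
from h import *
st()
p=imaging.capture('side');cv2.imwrite('pics/e0.png',p['frame']);st()"
```

```text
7.3167 tcp [ 0.4798 -0.0514  0.0506] yaw -22.85 M [-1.506  0.027 -0.076] F [ 0.12 -5.36  5.39] w 0.432 29.997909804806113 j6 53.9
7.3667 tcp [ 0.4797 -0.0514  0.0506] yaw -22.85 M [-1.53   0.08  -0.052] F [-0.9  -4.83  4.37] w 0.426 29.99788999557495 j6 53.9
```

>>> {"op": "apply_moves", "data": {"moves": [[[0.0006,0.0014,-0.0005],-2],[[0,0,0],0],[[0,0,0],0]]}}

```text
time_s: 7.62
tcp_pos: [0.4798, -0.0517, 0.0507]
ee_rot: [[0.935, -0.355, -0.0], [-0.355, -0.935, 0.001], [-0.001, -0.001, -1.0]]
wrist_force: [-0.3, 4.6, 1.6]
gripper_width: 0.425
gripper_force: 30.0
```

```bash
python3 -c "
from h import *
st()"
```

```text
7.6167 tcp [ 0.4798 -0.0517  0.0507] yaw -20.82 M [ 1.231  0.282 -0.084] F [-0.29  4.63  1.64] w 0.425 29.99846144579351 j6 56.1
```

>>> {"op": "apply_moves", "data": {"moves": [[[-0.0002,-0.0006,0],-5],[[0,0,0],0],[[0,0,0],0]]}}

```text
time_s: 7.87
tcp_pos: [0.4798, -0.0517, 0.0507]
ee_rot: [[0.962, -0.272, -0.001], [-0.272, -0.962, 0.0], [-0.001, -0.0, -1.0]]
wrist_force: [1.0, 2.0, -0.1]
gripper_width: 0.432
gripper_force: 30.0
```

```bash
python3 -c "
from h import *
st()"
```

```text
7.8667 tcp [ 0.4798 -0.0517  0.0507] yaw -15.79 M [ 0.413  0.077 -0.091] F [ 1.01  2.   -0.07] w 0.432 29.998198826797307 j6 61.1
```

>>> {"op": "apply_moves", "data": {"moves": [[[0,0,0],-5],[[0,0,0],0],[[0,0,0],0]]}}

```text
time_s: 8.12
tcp_pos: [0.4797, -0.0518, 0.0507]
ee_rot: [[0.982, -0.187, -0.001], [-0.187, -0.982, 0.0], [-0.001, 0.0, -1.0]]
wrist_force: [-0.5, 2.1, -1.2]
gripper_width: 0.428
gripper_force: 30.0
```

```bash
python3 -c "
from h import *
st()"
```

```text
8.1167 tcp [ 0.4797 -0.0518  0.0507] yaw -10.76 M [0.489 0.026 0.12 ] F [-0.49  2.07 -1.17] w 0.428 29.998519476503134 j6 66.1
```

>>> {"op": "apply_moves", "data": {"moves": [[[0,0,0],-4],[[0,0,0],0],[[0,0,0],0]]}}

```text
time_s: 8.37
tcp_pos: [0.4797, -0.0519, 0.0507]
ee_rot: [[0.993, -0.118, -0.001], [-0.118, -0.993, 0.0], [-0.001, 0.0, -1.0]]
wrist_force: [-0.5, 1.5, -1.7]
gripper_width: 0.427
gripper_force: 30.0
```

```bash
python3 -c "
from h import *
st()"
```

```text
8.3667 tcp [ 0.4797 -0.0519  0.0507] yaw -6.77 M [0.464 0.128 0.107] F [-0.53  1.51 -1.66] w 0.427 29.99842490069568 j6 70.1
```

>>> {"op": "apply_moves", "data": {"moves": [[[0,0,0],-3],[[0,0,0],0],[[0,0,0],0]]}}

```text
time_s: 8.62
tcp_pos: [0.4797, -0.0519, 0.0507]
ee_rot: [[0.998, -0.066, -0.001], [-0.066, -0.998, 0.0], [-0.001, 0.0, -1.0]]
wrist_force: [0.1, 1.1, -1.6]
gripper_width: 0.428
gripper_force: 30.0
```

```bash
python3 -c "
from h import *
st()"
```

```text
8.6167 tcp [ 0.4797 -0.0519  0.0507] yaw -3.76 M [0.389 0.086 0.032] F [ 0.09  1.1  -1.63] w 0.428 29.998350734822452 j6 73.1
```

>>> {"op": "apply_moves", "data": {"moves": [[[0,0,0],-2],[[0,0,0],0],[[0,0,0],0]]}}

```text
time_s: 8.87
tcp_pos: [0.4797, -0.052, 0.0508]
ee_rot: [[1.0, -0.03, -0.001], [-0.03, -1.0, 0.0], [-0.001, -0.0, -1.0]]
wrist_force: [-0.3, 1.7, -3.6]
gripper_width: 0.428
gripper_force: 30.0
```

```bash
python3 -c "
from h import *
st()"
```

```text
8.8667 tcp [ 0.4797 -0.052   0.0508] yaw -1.73 M [0.379 0.001 0.014] F [-0.33  1.65 -3.63] w 0.428 29.998393398709595 j6 75.1
```

>>> {"op": "apply_moves", "data": {"moves": [[[0,0,0],-2],[[0,0,0],0],[[0,0,0],0]]}}

```text
time_s: 9.12
tcp_pos: [0.4797, -0.052, 0.0508]
ee_rot: [[1.0, 0.005, -0.001], [0.005, -1.0, 0.0], [-0.001, -0.0, -1.0]]
wrist_force: [0.6, 0.6, -3.7]
gripper_width: 0.429
gripper_force: 30.0
```

```bash
python3 -c "
from h import *
st()"
```

```text
9.1167 tcp [ 0.4797 -0.052   0.0508] yaw 0.27 M [ 0.178 -0.024 -0.168] F [ 0.58  0.63 -3.67] w 0.429 29.998347479850054 j6 77.1
```

>>> {"op": "apply_moves", "data": {"moves": [[[0,0,0],-1],[[0,0,0],0],[[0,0,0],0]]}}

```text
time_s: 9.37
tcp_pos: [0.4797, -0.052, 0.0508]
ee_rot: [[1.0, 0.024, -0.001], [0.024, -1.0, -0.0], [-0.001, 0.0, -1.0]]
wrist_force: [0.1, -0.4, -5.3]
gripper_width: 0.426
gripper_force: 30.0
```

```bash
python3 -c "
from h import *
st()
imaging.capture('top');st()"
```

```text
9.3667 tcp [ 0.4797 -0.052   0.0508] yaw 1.36 M [ 0.127 -0.02  -0.274] F [ 0.07 -0.44 -5.34] w 0.426 29.998216736130416 j6 78.2
9.4167 tcp [ 0.4798 -0.052   0.0508] yaw 1.37 M [ 0.084 -0.05  -0.297] F [ 0.29  0.49 -4.93] w 0.43 29.99814547598362 j6 78.2
```

>>> {"op": "apply_moves", "data": {"moves": [[[0,0,0.0003],5],[[0,0,0],5],[[0,0,0],5],[[0,0,0],5],[[0,0,0],5]]}}

```text
time_s: 9.83
tcp_pos: [0.4798, -0.0516, 0.0508]
ee_rot: [[0.915, -0.404, -0.0], [-0.404, -0.915, 0.0], [-0.001, -0.0, -1.0]]
wrist_force: [-0.6, 2.6, -2.3]
gripper_width: 0.432
gripper_force: 30.0
```

>>> {"op": "apply_moves", "data": {"moves": [[[0,0,0],5],[[0,0,0],5],[[0,0,0],5],[[0,0,0],5],[[0,0,0],5]]}}

```text
time_s: 10.25
tcp_pos: [0.4801, -0.0513, 0.0508]
ee_rot: [[0.658, -0.753, 0.0], [-0.753, -0.658, 0.001], [-0.0, -0.001, -1.0]]
wrist_force: [-0.3, 3.5, -3.6]
gripper_width: 0.429
gripper_force: 30.0
```

```bash
python3 -c "
from h import *
st()"
```

```text
10.25 tcp [ 0.4801 -0.0513  0.0508] yaw -48.81 M [1.332 0.2   0.03 ] F [-0.32  3.49 -3.58] w 0.429 29.993478348478675 j6 28.0
```

Now 73° more, to about yaw −121.6.

>>> {"op": "apply_moves", "data": {"moves": [[[0,0,0],5],[[0,0,0],5],[[0,0,0],5],[[0,0,0],5],[[0,0,0],5]]}}

```text
time_s: 10.67
tcp_pos: [0.4805, -0.0511, 0.0508]
ee_rot: [[0.279, -0.96, 0.001], [-0.96, -0.279, 0.001], [-0.001, -0.001, -1.0]]
wrist_force: [0.1, 4.9, -4.5]
gripper_width: 0.429
gripper_force: 30.0
```

>>> {"op": "apply_moves", "data": {"moves": [[[0,0,0],5],[[0,0,0],5],[[0,0,0],5],[[0,0,0],5],[[0,0,0],4]]}}

```text
time_s: 11.08
tcp_pos: [0.4809, -0.051, 0.0508]
ee_rot: [[-0.135, -0.991, 0.002], [-0.991, 0.135, 0.001], [-0.001, -0.002, -1.0]]
wrist_force: [1.9, 4.2, -5.7]
gripper_width: 0.434
gripper_force: 30.0
```

```bash
python3 -c "
from h import *
st()"
```

```text
11.0833 tcp [ 0.4809 -0.051   0.0508] yaw -97.78 M [ 1.505 -0.236  0.053] F [ 1.91  4.24 -5.67] w 0.434 29.99483301769942 j6 -21.0
```

>>> {"op": "apply_moves", "data": {"moves": [[[0,0,0],5],[[0,0,0],5],[[0,0,0],0],[[0,0,0],0]]}}

```text
time_s: 11.42
tcp_pos: [0.4811, -0.0511, 0.0508]
ee_rot: [[-0.299, -0.954, 0.002], [-0.954, 0.299, 0.001], [-0.002, -0.002, -1.0]]
wrist_force: [2.0, 5.1, -5.7]
gripper_width: 0.427
gripper_force: 30.0
```

```bash
python3 -c "
from h import *
st()"
```

```text
11.4167 tcp [ 0.4811 -0.0511  0.0508] yaw -107.4 M [ 1.831 -0.46   0.113] F [ 1.96  5.07 -5.72] w 0.427 29.99825424514711 j6 -30.6
```

>>> {"op": "apply_moves", "data": {"moves": [[[0,0,0],5],[[0,0,0],5],[[0,0,0],0],[[0,0,0],0]]}}

```text
time_s: 11.75
tcp_pos: [0.4812, -0.0511, 0.0508]
ee_rot: [[-0.461, -0.887, 0.003], [-0.887, 0.461, 0.001], [-0.002, -0.002, -1.0]]
wrist_force: [2.4, 5.0, -5.7]
gripper_width: 0.426
gripper_force: 30.0
```

```bash
python3 -c "
from h import *
st()"
```

```text
11.75 tcp [ 0.4812 -0.0511  0.0508] yaw -117.45 M [ 1.606 -0.619 -0.071] F [ 2.43  4.99 -5.65] w 0.426 29.99805634841323 j6 -40.6
```

>>> {"op": "apply_moves", "data": {"moves": [[[0,0,0],4],[[0,0,0],0],[[0,0,0],0]]}}

```text
time_s: 12.0
tcp_pos: [0.4813, -0.0512, 0.0508]
ee_rot: [[-0.521, -0.853, 0.003], [-0.853, 0.521, 0.001], [-0.002, -0.002, -1.0]]
wrist_force: [2.0, 4.2, -6.3]
gripper_width: 0.428
gripper_force: 30.0
```

```bash
python3 -c "
from h import *
st()"
```

```text
12.0 tcp [ 0.4813 -0.0512  0.0508] yaw -121.42 M [ 1.61  -0.603  0.015] F [ 2.03  4.17 -6.25] w 0.428 29.998131645843387 j6 -44.6
```

>>> {"op": "apply_moves", "data": {"moves": [[[0,0,0],0],[[0,0,0],0],[[0,0,0],0],[[0,0,0],0],[[0,0,0],0]], "hand": 0.062}}

```text
time_s: 12.42
tcp_pos: [0.4801, -0.0522, 0.0511]
ee_rot: [[-0.523, -0.852, 0.0], [-0.852, 0.523, -0.0], [-0.0, -0.0, -1.0]]
wrist_force: [0.9, -0.2, 0.4]
gripper_width: 0.684
gripper_force: 0.0
```

>>> {"op": "apply_moves", "data": {"moves": [[[0,0,-0.015],0],[[0,0,-0.03],0],[[0,0,-0.04],0],[[0,0,-0.04],0],[[0,0,-0.03],0]]}}

```text
time_s: 12.83
tcp_pos: [0.4807, -0.0522, 0.2094]
ee_rot: [[-0.523, -0.852, 0.004], [-0.852, 0.523, -0.0], [-0.002, -0.003, -1.0]]
wrist_force: [0.2, 0.5, 0.1]
gripper_width: 0.713
gripper_force: 0.0
```

Run:
```python
from h import *
st()
q=imaging.capture("side")
for n,z in dict(stand=0,knob_top=.079,board=.055,lock_tip=.086).items(): print(n,at(q,n,z))
cv2.imwrite("pics/f.png",cv2.resize(q["frame"][150:315,180:400],(800,600),interpolation=cv2.INTER_CUBIC))
```

```text
12.8333 tcp [ 0.4807 -0.0522  0.2094] yaw -121.53 M [ 0.063 -0.2    0.013] F [0.16 0.51 0.05] w 0.713 0.0 j6 -44.7
stand [(0.61, [253.4, 248.1], [0.5223, 0.054, 0.0])]
knob_top [(0.56, [275.6, 197.6], [0.4807, -0.0525, 0.079])]
board []
lock_tip [(0.67, [247.3, 268.0], [0.5177, 0.1828, 0.086])]
```

View pics/f.png

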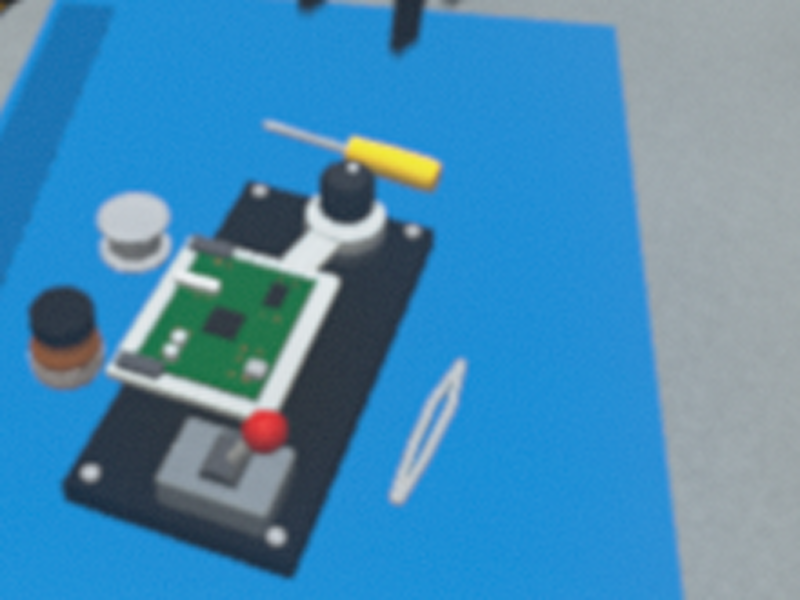

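The picture shows the dot moved to crop (352,168), which fits 48° clockwise net. The board and hub are unmoved, and the ball is still at (266,431) toward the front. Next I'll shut the fingers and go to the front of the lever.

>>> {"op": "apply_moves", "data": {"moves": [[[0,0,0],-6],[[0,0,0],-6],[[0,0,0],-6],[[0,0,0],0]], "hand": 0}}

```text
time_s: 13.42
tcp_pos: [0.479, -0.0521, 0.2039]
ee_rot: [[-0.233, -0.972, -0.004], [-0.972, 0.233, -0.001], [0.002, 0.004, -1.0]]
wrist_force: [-0.4, -0.5, -1.0]
gripper_width: 0.494
gripper_force: 0.0
```

>>> {"op": "apply_moves", "data": {"moves": [[[-0.033,0.0123,0],0],[[-0.033,0.0123,0],0],[[-0.033,0.0123,0],0],[[-0.033,0.0123,0],0],[[-0.033,0.0123,0],0]]}}

```text
time_s: 13.83
tcp_pos: [0.4579, 0.1239, 0.2045]
ee_rot: [[-0.238, -0.971, -0.002], [-0.971, 0.238, -0.001], [0.002, 0.002, -1.0]]
wrist_force: [0.9, -1.3, -0.3]
gripper_width: 0.113
gripper_force: 0.0
```

>>> {"op": "apply_moves", "data": {"moves": [[[-0.033,0.0123,0],0],[[-0.033,0.0123,0],0],[[0,0,0],0],[[0,0,0],0]]}}

```text
time_s: 14.17
tcp_pos: [0.4498, 0.194, 0.2043]
ee_rot: [[-0.234, -0.972, -0.002], [-0.972, 0.234, -0.002], [0.002, 0.002, -1.0]]
wrist_force: [-0.1, -0.9, -0.1]
gripper_width: 0.003
gripper_force: 0.0
```

```bash
python3 -c "
from h import *
st();s=r.sense();print(s['ee_rot'].T@(np.array([.451,.193,.075])-s['tcp_pos']))"
```

```text
14.1667 tcp [0.4498 0.194  0.2043] yaw -103.53 M [ 0.111 -0.032  0.06 ] F [-0.06 -0.92 -0.11] w 0.003 0.0 j6 -55.9
[ 0.00037876 -0.00167933  0.12932069]
```

>>> {"op": "apply_moves", "data": {"moves": [[[0,0,0.04],0],[[0,0,0.04],0],[[0,0,0.035],0],[[0,0,0.013],0],[[0,0,0],0]]}}

```text
time_s: 14.58
tcp_pos: [0.4478, 0.1894, 0.0735]
ee_rot: [[-0.239, -0.971, -0.008], [-0.971, 0.239, -0.007], [0.009, 0.007, -1.0]]
wrist_force: [-0.5, -0.5, 0.7]
gripper_width: 0.008
gripper_force: 0.0
```

>>> {"op": "apply_moves", "data": {"moves": [[[0,-0.008,0],0],[[0,-0.008,0],0],[[0,-0.008,0],0],[[0,-0.008,0],0],[[0,-0.008,0],0]]}}

```text
time_s: 15.0
tcp_pos: [0.4903, 0.1833, 0.0789]
ee_rot: [[-0.236, -0.972, 0.0], [-0.972, 0.236, 0.001], [-0.001, 0.0, -1.0]]
wrist_force: [-4.4, 1.0, 3.7]
gripper_width: 0.005
gripper_force: 2.1
```

Run:
```python
from h import *
st()
q=imaging.capture("side")
cv2.imwrite("pics/g.png",cv2.resize(q["frame"][200:320,180:340],(800,600),interpolation=cv2.INTER_CUBIC))
```

```text
15.0 tcp [0.4903 0.1833 0.0789] yaw -103.64 M [0.456 1.126 0.024] F [-4.42  0.98  3.7 ] w 0.005 2.1448854357004166 j6 -51.9
```

View pics/g.png

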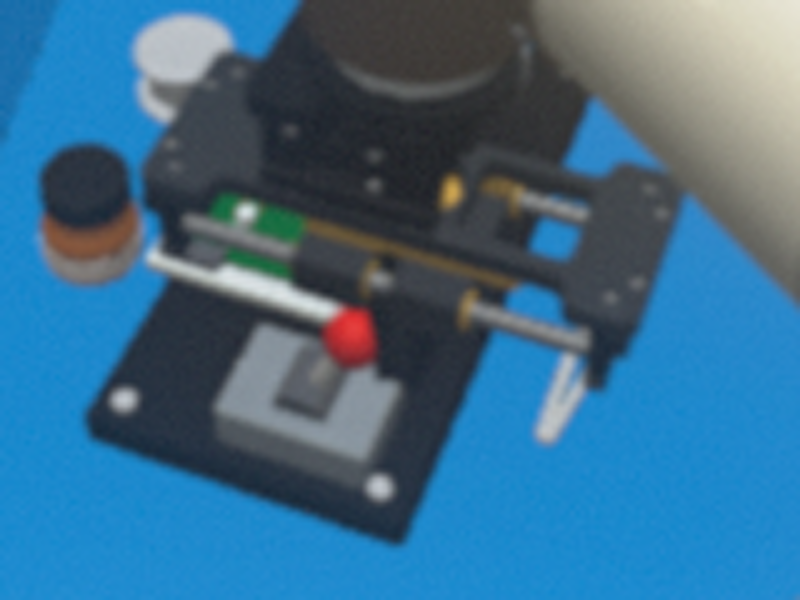

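The fingers touch the ball at crop (350,335) with about 4.5 N, almost purely along the push. I'll carry on.

>>> {"op": "apply_moves", "data": {"moves": [[[0,-0.006,0],0],[[0,-0.006,0],0],[[0,-0.006,0],0],[[0,-0.006,0],0],[[0,-0.006,0],0]]}}

```text
time_s: 15.47
tcp_pos: [0.5193, 0.1763, 0.0778]
ee_rot: [[-0.235, -0.972, 0.0], [-0.972, 0.235, 0.0], [-0.0, -0.0, -1.0]]
wrist_force: [-1.5, 0.4, 1.4]
gripper_width: 0.004
gripper_force: 0.8
```

Run:
```python
from h import *
st()
q=imaging.capture("side");print(at(q,"lock_tip",.086))
```

```text
15.4667 tcp [0.5193 0.1763 0.0778] yaw -103.57 M [ 0.226  0.398 -0.022] F [-1.51  0.41  1.36] w 0.004 0.7635464519262314 j6 -49.3
[(0.6, [234.0, 266.0], [0.5454, 0.1816, 0.086]), (0.58, [273.9, 214.5], [0.4788, 0.0175, 0.086])]
```

>>> {"op": "apply_moves", "data": {"moves": [[[0,-0.003,0],0],[[0,-0.003,0],0],[[0,0,0],0]]}}

```text
time_s: 15.82
tcp_pos: [0.5248, 0.1749, 0.0775]
ee_rot: [[-0.235, -0.972, -0.0], [-0.972, 0.235, -0.0], [0.0, 0.0, -1.0]]
wrist_force: [0.3, -0.4, 0.0]
gripper_width: 0.006
gripper_force: 0.0
```

>>> {"op": "apply_moves", "data": {"moves": [[[0,-0.002,0],0],[[0,0,0],0]]}}

```text
time_s: 15.98
tcp_pos: [0.5263, 0.1744, 0.0775]
ee_rot: [[-0.235, -0.972, -0.0], [-0.972, 0.235, -0.0], [0.0, 0.0, -1.0]]
wrist_force: [-1.1, 0.2, -0.5]
gripper_width: 0.003
gripper_force: 0.3
```

>>> {"op": "apply_moves", "data": {"moves": [[[0,-0.002,0],0],[[0,0,0],0]]}}

```text
time_s: 16.15
tcp_pos: [0.5282, 0.1739, 0.0775]
ee_rot: [[-0.235, -0.972, -0.001], [-0.972, 0.235, -0.0], [0.001, 0.001, -1.0]]
wrist_force: [-0.7, 1.3, -1.1]
gripper_width: 0.003
gripper_force: 0.5
```

>>> {"op": "apply_moves", "data": {"moves": [[[0,-0.002,0],0],[[0,-0.002,0],0],[[0,0,0],0]]}}

```text
time_s: 16.4
tcp_pos: [0.532, 0.1729, 0.0775]
ee_rot: [[-0.235, -0.972, -0.001], [-0.972, 0.235, -0.0], [0.001, 0.001, -1.0]]
wrist_force: [-1.7, 0.8, -0.9]
gripper_width: 0.009
gripper_force: 1.2
```

>>> {"op": "apply_moves", "data": {"moves": [[[0,-0.002,0],0],[[0,0,0],0]]}}

```text
time_s: 16.57
tcp_pos: [0.5322, 0.1727, 0.0774]
ee_rot: [[-0.235, -0.972, -0.004], [-0.972, 0.235, -0.0], [0.001, 0.004, -1.0]]
wrist_force: [-7.7, 4.1, 1.9]
gripper_width: 0.002
gripper_force: 4.2
```

>>> {"op": "apply_moves", "data": {"moves": [[[0,-0.001,0],0],[[0,0,0],0]]}}

```text
time_s: 16.73
tcp_pos: [0.5323, 0.1727, 0.0774]
ee_rot: [[-0.235, -0.972, -0.006], [-0.972, 0.235, -0.0], [0.002, 0.005, -1.0]]
wrist_force: [-10.1, 5.0, 4.2]
gripper_width: 0.007
gripper_force: 5.6
```

>>> {"op": "apply_moves", "data": {"moves": [[[0,0.01,0],0],[[0,0.03,0],0],[[0,0.03,0],0],[[0,0,-0.04],0],[[0,0,-0.04],0]]}}

```text
time_s: 17.15
tcp_pos: [0.4641, 0.1872, 0.1565]
ee_rot: [[-0.233, -0.973, -0.005], [-0.973, 0.233, -0.005], [0.006, 0.003, -1.0]]
wrist_force: [1.6, 1.2, 1.0]
gripper_width: 0.006
gripper_force: 0.0
```

>>> {"op": "apply_moves", "data": {"moves": [[[0,0,-0.04],0],[[0,0.03,0],0],[[0,0.03,0],0],[[0,0,0],0],[[0,0,0],0]]}}

```text
time_s: 17.57
tcp_pos: [0.4086, 0.2034, 0.1989]
ee_rot: [[-0.233, -0.973, 0.003], [-0.973, 0.233, 0.002], [-0.003, -0.003, -1.0]]
wrist_force: [0.7, 0.4, 0.4]
gripper_width: 0.004
gripper_force: 0.0
```

Run:
```python
from h import *
st()
q=imaging.capture("side");p=imaging.capture("top")
print(at(q,"lock_tip",.086))
cv2.imwrite("pics/k.png",cv2.resize(q["frame"][150:315,180:400],(800,600),interpolation=cv2.INTER_CUBIC))
```

```text
17.5667 tcp [0.4086 0.2034 0.1989] yaw -103.45 M [ 0.114 -0.162 -0.025] F [0.69 0.4  0.44] w 0.004 0.0 j6 -60.5
[(0.58, [228.5, 264.4], [0.5573, 0.1791, 0.086])]
```

View pics/k.png

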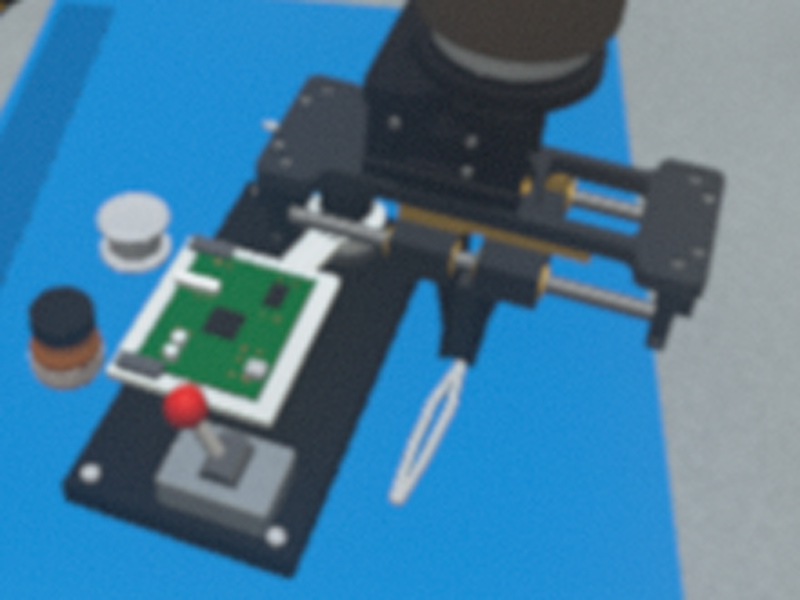

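The lever is fully over: the ball is now at crop (185,405), leaning to the back. The board hasn't moved and the gripper is clear of everything.

```bash
python3 -c "
from h import *
print(r.finish_job())"
```

```text
the job is handed in; nothing more can be done
None
```

The job is handed in: I turned the knob anticlockwise until it met its end stop (about 0.3 N m), then clockwise five clicks of about 24° each, and then pushed the lock lever fully over to the back; the board did not visibly move.

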